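# Sort the odds and ends on the dryer ledge

### The arm

A 6-joint arm with a two-finger parallel gripper is mounted at the origin on the work surface. World frame = base frame: x ahead of the robot, y to its left, z up, the work surface at z = 0. Lengths are in m, angles in degrees, forces in N, time in s.
With the tool pointing down it reaches from about 0.4 to 0.825 m from the base axis. Payload 7 kg.
Tool frame: the origin (TCP) lies at the very end of the fingers, on their centre line; the grasp point (between the pads) lies hold_point_z behind it (hold_point_z is the distance from the TCP to the grasp point, in m); z points along the fingers, y is the line along which they close (so a half turn about z gives the same grasp; the last joint's range is limited). The gripper opens to 88 mm and grips with 3 to 60 N. Pads are 19 mm wide; open, the fingers measure 130 mm over their backs; the gripper's body (78 mm by 193 mm) begins 47 mm behind the grasp point.
Start: joints at [16.507, 20.546, 0.682, 0, -70.136, -16.507], TCP at [0.675, -0, 0.227] pointing down, gripper open.
Joint ranges: [-176.03, 176.03], [-82.01, 121.73], [-58.28, 71.71], [-173.87, 95.51], [-174.79, -0.11], [-173.66, 173.66]. Speed limits (degrees/s): [136.94, 136.94, 172.46, 180, 180, 180].

### API

Orientations are given as [roll, pitch, yaw] about the fixed x, y, z axes, in that order (R = Rz(yaw) Ry(pitch) Rx(roll)).
In Python, from plant import get_obs, snapshot, close_job, hold_point_z gives the robot as it stands.
- The arm moves only by the tool play_rows, never from a script. Its argument "commands" is a list that holds one entry, the list of rows, each a list of 7 numbers: the shift along the tool's x, y, z in cm, then the turn, a rotation vector about the tool's x, y, z in degrees, then the opening, from 0 (shut) to 1 (fully open). In form: [[[x, y, z, ax, ay, az, fingers], ...]]. A call has 1 to 20 rows; each row is the pose to reach, as a shift and turn from the pose commanded when the call began, along the tool's axes at that moment; what a row does not reach only later rows make up. A row lasts 1/12 s, in which the tool goes at most 41.7 mm and 7.16 degrees, less where a joint would pass 70% of its speed; a pose out of reach is approached as far as the arm can. A call with a gripper value outside its range is refused whole. The fingers move at their own pace and stop on an object; the grip force is fixed at half the most. Time passes only in rows, so rows that repeat a pose let the fingers close. It gives the time, the measured TCP pose, the force, the opening and the grip force at its end, in the units of the state.
- get_obs(): the state, without advancing time (a new reading comes with each control period).
- snapshot(name): name is "scene" or "side" or "wrist"; returns a dict with "frame" (384x512x3 uint8, red, green, blue), "camera_matrix" (3x3 intrinsics, pixels), "origin" and "attitude" of the camera in the world. Camera axes: x right, y down, z forward; pixel columns grow to the right and rows downward; lengths in m; the calibration is good to about 2 mm. A picture is of the moment at which its call begins. There is no depth.
- close_job(): hands the job in; it is judged then, once.
The state is a dict: "clock": time; "joint_pos": joint angles; "qvel": joint speeds; "tau": joint torques, N m; "tool_pos": TCP position; "orientation": TCP orientation; "force": force on the tool from outside, world axes, zero at the start; "moment": the same for the moment, N m; "opening": finger opening in m; "gripper_force": force on a finger pad.
Only numpy, scipy, OpenCV 4.12 (cv2) and the standard library are available. Lean on these libraries where they do the work, as an engineer would, in place of code of your own. Each camera call takes 0.05 s, during which the arm holds its last target. There are 200 camera calls.

### The job

Put away the four things lying loose on the stone ledge: the red and the blue hanger clip go flat in the light wooden clip tray, one in each of its two bays, the brass ring goes in the white ring dish, set down and not dropped from a height, and the aluminium scoop lies flat in the long black tray, open side up. Leave the switch on its block, the tub of pods and the white bottle where they are.

Things in the scene. Friction and masses are not known exactly. Their poses are not given: they have to be found in the camera images.
- red_clip: Loose red plastic hanger clip, 62 long (x) x 24 wide (y) x 28 high (z), 25 g, lying flat on the ledge (ledge top at z = 0.020 m). Origin: centre of its underside. x runs along its length. Its middle (28 long) is a solid block over the whole height: grip it there across its width.
- blue_clip: Loose blue plastic hanger clip, the same in size and shape as the red one: 62 long (x) x 24 wide (y) x 28 high (z), lying flat on the ledge. Origin: centre of its underside.
- brass_ring: Loose brass finger ring with a wide band, lying flat on the ledge: outside diameter 26, hole 20, height 10, 15 g. Origin: centre of its underside; z up its axis.
- scoop: Loose aluminium scoop, 150 long (x) x 46 wide (y) x 32 high, 70 g, open side up. Origin: on its underside, midway along the whole length. Trough from x = -5 to +75, its upright side walls 3 thick and 32 high up to x = +50, lower ahead; flat handle 16 wide, top 26 above the underside, from x = -5 to -75. Grip the trough across its width at about x = +20, near its centre of mass.
- ring_dish: Stands on the grey stone ledge, whose top is at z = 0.020 m. Fixed: stuck down, it does not move. Round white ceramic ring dish: 104 across the rim, 15 high, floor 5 thick and flat over a diameter of about 72, sides flaring outward. Origin: centre of its underside.
- clip_tray: On the stone ledge (top at z = 0.020 m), fixed. Low light wooden tray, outside 96 (x) x 126 (y) x 13 high, walls and floor 4 thick. A 10 thick divider, as high, along x parts it into two bays, each 88 (x) x 54 (y) inside, centred at y = +32 and -32. A clip lies along x, either way round; either clip may have either bay. Origin: centre of its underside.
- scoop_tray: Stands on the grey stone ledge, whose top is at z = 0.020 m. Fixed: stuck down, it does not move. Low open black plastic tray, outside 184 long (x) x 80 wide (y) x 13 high, walls and floor 4 thick (inside 176 x 72). The scoop lies in it lengthwise with its handle too, pointing either way. Origin: centre of its underside.
- switch_block: Stands on the grey stone ledge, whose top is at z = 0.020 m. Bystander, loose: black toggle switch plate on a wooden block 90 (x) x 130 (y), about 42 high with the toggle. Origin: centre of its underside.
- pod_tub: Stands on the grey stone ledge, whose top is at z = 0.020 m. Bystander, loose: closed clear plastic tub with coloured pods, lid 136 (x) x 111 (y), 92 high. Origin: centre of its underside.
- stain_bottle: Stands on the grey stone ledge, whose top is at z = 0.020 m. Bystander, loose: white bottle with orange cap, 56 in diameter, 150 high. Origin: centre of its underside.
Things that resemble listed ones, but are neither listed nor needed, are in the scene too. Of the things shaped like the red_clip, the red one is meant. What is meant by the blue_clip is not pink, and is the larger of those in its own colour.

How it is judged:
By the outcome, as a careful person would: the job done as asked, in the order asked, and still so for the second after the job is handed in, with the robot touching nothing.
It also fails if it takes over 102 s, if anything falls off the work surface, if the arm or the gripper's body presses on something with over 40 N, if the wrist force passes 120 N, or if a joint passes its speed limit or range.

## Working session

There is one attempt and no reset: what is moved stays moved. The work goes in short steps, Python scripts to look and compute and a tool call to move; the robot and the scene stay as the last step left them, time stands still between calls to the robot, and variables do not carry over. Pictures are saved under pics/ and viewed, at most 14 in all, crops included, and the job is handed in when it is done.

Besides the shell and the picture viewer there is one more tool, called after ">>>" by a JSON object that holds its "name" and its "arguments". play_rows: Moves the arm, as the interface text tells. Its arguments: {"type":"object","properties":{"commands":{"type":"array","items":{"type":"array","items":{"type":"array","items":{"type":"number"}}}}},"required":["commands"]}

```bash
ls; mkdir -p pics; cat > h.py <<'E'
import numpy as np,cv2
from plant import get_obs,snapshot,close_job,hold_point_z
def save(n,f):
    s=snapshot(n);cv2.imwrite('pics/'+f+'.png',cv2.cvtColor(s['frame'],cv2.COLOR_RGB2BGR))
    np.savez('pics/'+f+'.npz',K=s['camera_matrix'],o=s['origin'],a=np.array(s['attitude']),f=s['frame']);return s
def load(f): return np.load('pics/'+f+'.npz')
def Rm(a):
    a=np.array(a)
    if a.shape==(3,3): return a
    from scipy.spatial.transform import Rotation as R
    return R.from_euler('xyz',a,degrees=True).as_matrix()
def ray(f,u,v,z):
    d=load(f);r=Rm(d['a'])@np.linalg.solve(d['K'],[u,v,1.]);return d['o']+r*(z-d['o'][2])/r[2]
def proj(f,p):
    d=load(f);c=d['K']@(Rm(d['a']).T@(np.array(p)-d['o']));return c[:2]/c[2]
E
python3 - <<'E'
from h import *
for n in ('scene','side','wrist'):
    s=save(n,n+'0');print(n,s['camera_matrix'].tolist(),s['origin'],s['attitude'])
print(get_obs(),hold_point_z)
E
```

```text
pics
scene [[430.1938964044911, 0.0, 254.01388239117725], [0.0, 430.1938964044911, 193.70755887743397], [0.0, 0.0, 1.0]] [1.09653853 0.62401616 1.26091392] [-142.08266083    0.83817333  129.9334479 ]
side [[426.03578002859865, 0.0, 246.66989470189472], [0.0, 426.03578002859865, 183.30964949065813], [0.0, 0.0, 1.0]] [0.25122432 0.79132317 1.00496722] [-140.4703783     0.74607906 -169.62151683]
wrist [[275.56867721382366, 0.0, 253.96151801134428], [0.0, 275.56867721382366, 192.29793661818522], [0.0, 0.0, 1.0]] [ 0.67353472 -0.07235844  0.38357091] [ 1.64332637e+02 -8.86515469e-02  1.79962397e+02]
{'clock': 0.15, 'joint_pos': array([ 1.65068072e+01,  2.05828225e+01,  6.48015756e-01, -1.51352534e-02,
       -7.01355537e+01, -1.65093517e+01]), 'qvel': array([-0.04402399, -0.07970304,  0.05907244,  0.08427798, -0.02915201,
        0.02867652]), 'tau': array([ 1.39394037e-04, -5.83274567e+01,  2.93289685e+01,  7.00122759e+00,
        8.75052094e-03, -9.76538854e-05]), 'tool_pos': array([ 6.74649679e-01, -1.91484664e-05,  2.25843769e-01]), 'orientation': array([ 1.79928496e+02, -6.35287476e-03, -9.00076922e+01]), 'force': array([ 0.51892272, -0.54398936, -0.42109287]), 'moment': array([-0.05033162,  0.04482384,  0.00860721]), 'gripper_force': 0.0, 'opening': 0.08775168486042606} 0.0188
```

```bash
python3 - <<'E'
import cv2
for n in ('scene0','side0'):
    i=cv2.imread(f'pics/{n}.png');cv2.imwrite(f'pics/{n}b.png',cv2.resize(i,(800,600),interpolation=cv2.INTER_CUBIC))
E
```

```text
(no output)
```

View pics/scene0b.png

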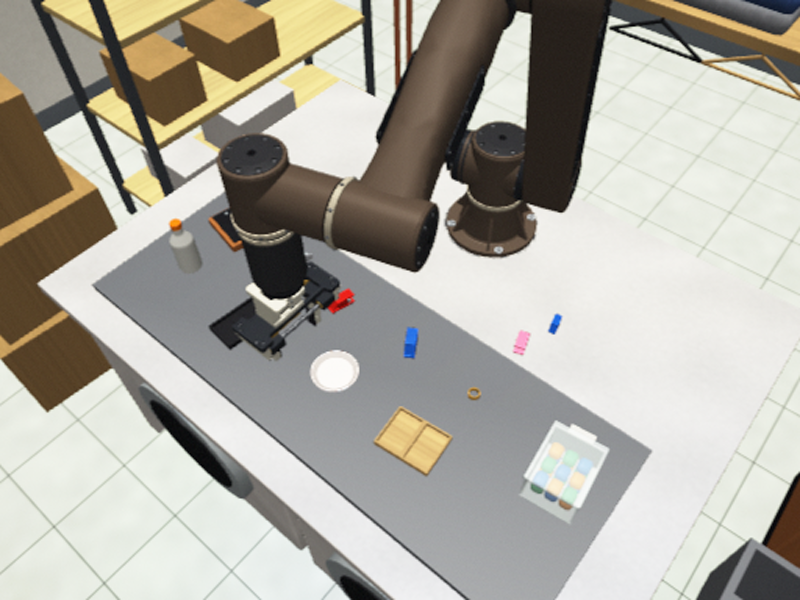

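View pics/side0b.png

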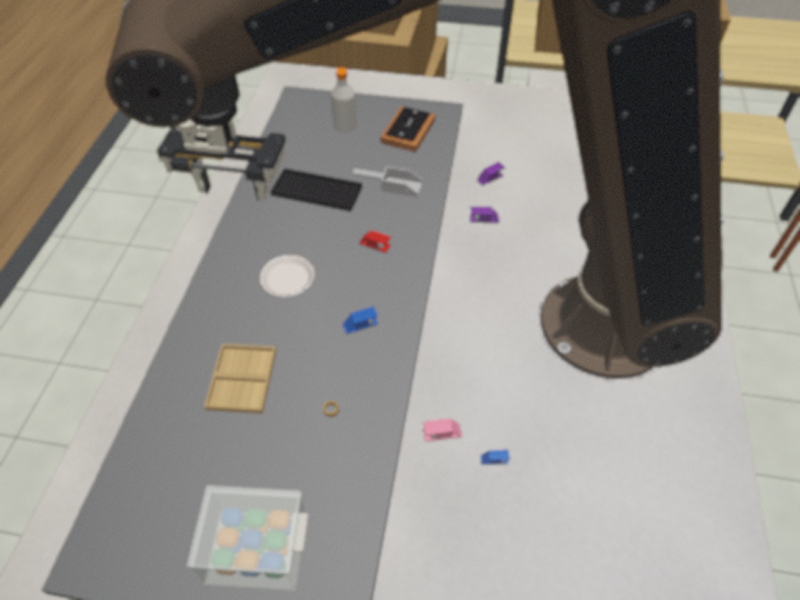

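View pics/wrist0.png

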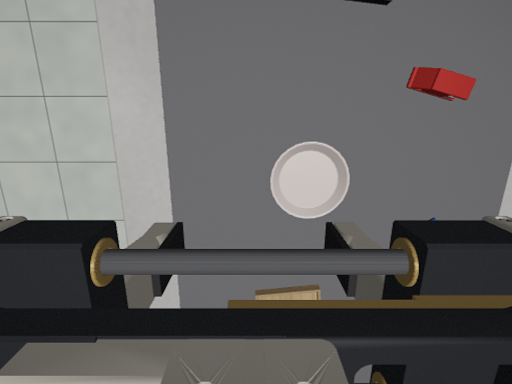

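The side view shows everything: red clip (376,241), blue (361,320), ring (331,408), dish (287,276), clip tray (241,378), black tray (317,190), scoop (390,178), in 800 px coordinates. The small blue clip, the pink clip and the two purple clips are distractors off the ledge. Next I fit poses by silhouette.

```bash
cat > fit.py <<'E'
from h import *
from scipy.optimize import minimize
def box(l,w,z0,z1): return np.array([[x,y,z] for x in(-l/2,l/2) for y in(-w/2,w/2) for z in(z0,z1)])
def cyl(r0,r1,h):
    t=np.linspace(0,2*np.pi,40);return np.vstack([np.c_[r*np.cos(t),r*np.sin(t),z+0*t] for r,z in((r0,0),(r1,h))])
SC=np.array([[x,y,z] for y in(-.023,.023) for x,z in((-.005,0),(-.005,.032),(.05,.032),(.05,0),(.075,0),(.075,.012))]+[[-.075,y,z] for y in(-.008,.008) for z in(.022,.026)])
M=dict(red=box(.062,.024,0,.028),blue=box(.062,.024,0,.028),tray=box(.096,.126,0,.013),ring=cyl(.013,.013,.01),dish=cyl(.038,.052,.015),stray=box(.184,.08,0,.013))
def mask(f,name,c,r):
    im=load(f)['f'];h=cv2.cvtColor(im,cv2.COLOR_RGB2HSV).astype(int);H,S,V=h[...,0],h[...,1],h[...,2]
    m={'red':((H<8)|(H>172))&(S>130),'blue':(H>100)&(H<130)&(S>130),'tray':(H>8)&(H<30)&(S>60),'ring':(H>8)&(H<30)&(S>50),'dish':(S<60)&(V>135),'stray':V<60}[name]
    b=np.zeros(m.shape,np.uint8);u,v=map(int,c);sl=np.s_[max(v-r,0):v+r,max(u-r,0):u+r];b[sl]=m[sl]
    n,l,st,_=cv2.connectedComponentsWithStats(b,connectivity=8);k=1+np.argmax(st[1:,4]);return (l==k).astype(np.uint8)
def hullmask(f,pts,s=4):
    d=load(f);c=(pts-d['o'])@Rm(d['a'])@d['K'].T;p=c[:,:2]/c[:,2:];return p
def fit(name,views,x0,ang=True):
    data=[]
    for f,c,r in views:
        m=mask(f,name,c,r);pts=cv2.findNonZero(m)[:,0].astype(float)
        q=np.vstack([pts+o for o in((-.5,-.5),(.5,-.5),(-.5,.5),(.5,.5))]);data.append((f,q))
    D=np.deg2rad(np.arange(0,360,6));N=np.c_[np.cos(D),np.sin(D)]
    def cost(p):
        c,s=np.cos(p[2]),np.sin(p[2]);w=M[name]@np.array([[c,s,0],[-s,c,0],[0,0,1]])+[p[0],p[1],.02];e=0
        for f,q in data:
            e+=np.mean(((hullmask(f,w)@N.T).max(0)-(q@N.T).max(0))**2)
        return e
    best=min((minimize(cost,[*x0,a],method='Nelder-Mead',options=dict(initial_simplex=np.array([[*x0,a],[x0[0]+.02,x0[1],a],[x0[0],x0[1]+.02,a],[*x0,a+.4]]),xatol=1e-5,fatol=1e-5)) for a in (np.arange(0,np.pi,np.pi/6) if ang else [0])),key=lambda r:r.fun)
    return best.x[:2],np.rad2deg(best.x[2])%180,np.sqrt(best.fun/len(views))
E
python3 - <<'E'
from fit import *
P=dict(red=((241,154),(219,193),25),blue=((231,205),(263,220),25),tray=((154,242),(264,282),45),ring=((212,261),(303,251),14),dish=((184,177),(214,237),30),stray=((203,121),None,32))
for n,(a,b,r) in P.items():
    x0=ray('side0',*a,.03)[:2]
    for vs in ([('side0',a,r)],[('scene0',b,r)],[('side0',a,r),('scene0',b,r)]):
        if any(v[1] is None for v in vs): continue
        x,y,e=fit(n,vs,x0);print(n,[v[0] for v in vs],x.round(4),round(y,1),'rms',round(e,2))
for u,v in ((353,171),(390,180),(421,190),(410,170)): print('scoop',ray('side0',u*.64,v*.64,.045))
print('switch',ray('side0',408*.64,128*.64,.05),'bottle',ray('side0',345*.64,128*.64,.02),'tub',ray('side0',245*.64,530*.64,.1))
i=cv2.imread('pics/side0.png')[85:150,160:290];cv2.imwrite('pics/c1.png',cv2.resize(i,None,fx=6,fy=6,interpolation=cv2.INTER_CUBIC))
E
```

```text
red ['side0'] [ 0.4491 -0.1077] 166.1 rms 1.88
red ['scene0'] [ 0.4537 -0.1083] 171.9 rms 0.55
red ['side0', 'scene0'] [ 0.4509 -0.1086] 169.0 rms 1.47
blue ['side0'] [0.4392 0.0907] 39.9 rms 1.56
blue ['scene0'] [0.4409 0.0907] 31.1 rms 0.38
blue ['side0', 'scene0'] [0.4398 0.0906] 34.8 rms 1.2
tray ['side0'] [0.6188 0.2388] 6.2 rms 0.31
tray ['scene0'] [0.6179 0.239 ] 6.3 rms 0.33
tray ['side0', 'scene0'] [0.6184 0.239 ] 6.2 rms 0.34
ring ['side0'] [0.4527 0.2707] 170.4 rms 0.3
ring ['scene0'] [0.4527 0.2715] 10.9 rms 0.49
ring ['side0', 'scene0'] [0.4526 0.271 ] 57.0 rms 0.41
dish ['side0'] [0.5793 0.027 ] 139.5 rms 19.63
dish ['scene0'] [0.6062 0.018 ] 158.1 rms 23.26
dish ['side0', 'scene0'] [0.5916 0.0197] 167.4 rms 21.73
stray ['side0'] [ 0.6079 -0.2466] 173.0 rms 1.23
scoop [ 0.53492247 -0.29519299  0.045     ]
scoop [ 0.45005737 -0.27967598  0.045     ]
scoop [ 0.37962315 -0.25937691  0.045     ]
scoop [ 0.41271971 -0.31901225  0.045     ]
switch [ 0.43954634 -0.45782502  0.05      ] bottle [ 0.59397053 -0.4725038   0.02      ] tub [0.50802787 0.5128776  0.1       ]
```

View pics/c1.png

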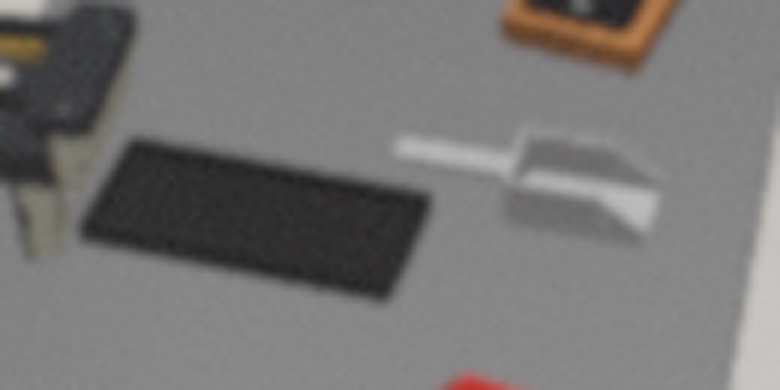

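The crop shows the black tray and the scoop: handle end at about (397,147), trough to the right, so the trough points towards the robot. Next I refine the red clip and the dish with the wrist view, and fit the scoop from hand-picked points.

```bash
python3 - <<'E'
import fit
from fit import *
from scipy.optimize import least_squares
print(fit.fit('red',[('wrist0',(440,82),40)],(.45,-.108)),fit.fit('red',[('wrist0',(440,82),40),('scene0',(219,193),25)],(.45,-.108)))
im=load('side0')['f'];print('V ledge',im[177,225],'dish',im[177,184])
src=open('fit.py').read().replace("(S<60)&(V>135)","(S<60)&(V>165)");open('fit.py','w').write(src)
exec(src)
for vs in ([('side0',(184,177),28)],[('scene0',(214,237),28)],[('wrist0',(310,180),48)]):
    print('dish',fit('dish',vs,(.59,.02),False))
# scoop
pts=[((397,147),(-.075,0,.026)),((523,130),(-.005,-.023,.032)),((505,222),(-.005,.023,0)),((645,240),(.075,.023,0)),((605,145),(.05,-.023,.032))]
def res(p,sg):
    c,s=np.cos(p[2]),np.sin(p[2]);r=[]
    for (u,v),q in pts:
        q=np.array(q)*[1,sg,1];w=[p[0]+c*q[0]-s*q[1],p[1]+s*q[0]+c*q[1],.02+q[2]]
        r+=list(proj('side0',w)-np.array([u/6+160-.42,v/6+85-.42]))
    return r
for sg in(1,-1):
    r=least_squares(res,[.46,-.28,np.pi],args=(sg,));print('scoop',sg,r.x[:2],np.rad2deg(r.x[2]),r.fun.round(1))
E
```

```text
Traceback (most recent call last):
AttributeError: 'function' object has no attribute 'fit'
```

```bash
sed -i 's/(S<60)&(V>135)/(S<60)\&(V>165)/' fit.py; python3 - <<'E'
from fit import *
from scipy.optimize import least_squares
print(fit('red',[('wrist0',(440,82),40)],(.45,-.108)),fit('red',[('wrist0',(440,82),40),('scene0',(219,193),25)],(.45,-.108)))
im=load('side0')['f'];print('V ledge',im[177,225],'dish',im[177,184])
for vs in ([('side0',(184,177),28)],[('scene0',(214,237),28)],[('wrist0',(310,180),48)]):
    print('dish',fit('dish',vs,(.59,.02),False))
pts=[((397,147),(-.075,0,.026)),((523,130),(-.005,-.023,.032)),((505,222),(-.005,.023,0)),((645,240),(.075,.023,0)),((605,145),(.05,-.023,.032))]
def res(p,sg):
    c,s=np.cos(p[2]),np.sin(p[2]);r=[]
    for (u,v),q in pts:
        q=np.array(q)*[1,sg,1];w=[p[0]+c*q[0]-s*q[1],p[1]+s*q[0]+c*q[1],.02+q[2]]
        r+=list(proj('side0',w)-np.array([u/6+160-.42,v/6+85-.42]))
    return r
for sg in(1,-1):
    r=least_squares(res,[.46,-.28,np.pi],args=(sg,));print('scoop',sg,r.x[:2],np.rad2deg(r.x[2]),r.fun.round(1))
E
```

```text
(array([ 0.45286869, -0.10848186]), np.float64(164.37630984657423), np.float64(1.2518674094438833)) (array([ 0.45294875, -0.10849165]), np.float64(164.70191419031485), np.float64(1.0267576510234826))
V ledge [137 136 137] dish [217 210 203]
dish (array([0.60057804, 0.00944424]), np.float64(177.67122317518164), np.float64(0.8330452584929372))
dish (array([0.60201616, 0.01037092]), np.float64(16.64750214211455), np.float64(0.9022682889940866))
dish (array([0.60091926, 0.01052654]), np.float64(6.877422297105141), np.float64(0.16759840762054007))
scoop 1 [ 0.46347747 -0.29423982] 175.86521516237565 [-0.5 -0.8 -3.5  8.3  3.1 -8.6  2.3 -8.  -1.2  8.4]
scoop -1 [ 0.463609  -0.2931738] 178.56084725409647 [-0.9  0.  -0.5 -0.3 -0.1  0.4 -0.3  0.5  1.7 -0.8]
```

>>> {"name": "play_rows", "arguments": {"commands": [[[3,6,2,0,0,25,1],[6,12,6,0,0,50,1],[9,18,8,0,0,75,1],[10.85,22.2,10,0,0,102,1],[10.85,22.2,10.7,0,0,102,1],[10.85,22.2,10.7,0,0,102,1],[10.85,22.2,10.7,0,0,102,1],[10.85,22.2,10.7,0,0,102,1],[10.85,22.2,10.7,0,0,102,1],[10.85,22.2,10.7,0,0,102,1],[10.85,22.2,10.7,0,0,102,1],[10.85,22.2,10.7,0,0,102,1],[10.85,22.2,10.7,0,0,102,1],[10.85,22.2,10.7,0,0,102,1],[10.85,22.2,10.7,0,0,102,1],[10.85,22.2,10.7,0,0,102,1],[10.85,22.2,10.7,0,0,102,1]]]}}

```text
clock: 1.57
tool_pos: [0.4529, -0.1085, 0.1195]
orientation: [-180.0, -0.0, 168.1]
force: [0.9, -1.1, -0.6]
opening: 0.0873
gripper_force: 0.0
```

>>> {"name": "play_rows", "arguments": {"commands": [[[0,0,3,0,0,0,1],[0,0,6,0,0,0,1],[0,0,8,0,0,0,1],[0,0,8.9,0,0,0,1],[0,0,8.9,0,0,0,1],[0,0,8.9,0,0,0,0.1],[0,0,8.9,0,0,0,0.1],[0,0,8.9,0,0,0,0.1],[0,0,8.9,0,0,0,0.1],[0,0,8.9,0,0,0,0.1],[0,0,8.9,0,0,0,0.1],[0,0,8.9,0,0,0,0.1],[0,0,8.9,0,0,0,0.1],[0,0,8.9,0,0,0,0.1]]]}}

```text
clock: 2.73
tool_pos: [0.453, -0.1085, 0.0306]
orientation: [180.0, 0.0, 168.0]
force: [-0.2, 0.6, -0.3]
opening: 0.0333
gripper_force: 0.0
```

>>> {"name": "play_rows", "arguments": {"commands": [[[0,0,0,0,0,0,0],[0,0,0,0,0,0,0],[0,0,0,0,0,0,0],[0,0,0,0,0,0,0],[0,0,0,0,0,0,0],[0,0,0,0,0,0,0],[0,0,-1,0,0,0,0],[0,0,-3,0,0,0,0],[0,0,-5,0,0,0,0],[0,0,-7,0,0,0,0],[0,0,-8,0,0,0,0],[0,0,-8,0,0,0,0]]]}}

```text
clock: 3.73
tool_pos: [0.4545, -0.1084, 0.1129]
orientation: [179.9, 0.2, 168.0]
force: [-0.4, 0.1, -0.3]
opening: 0.0239
gripper_force: 29.4
```

```bash
python3 - <<'E'
from h import *
save('side','side1');save('wrist','wrist1')
a=cv2.imread('pics/side1.png')[90:290,130:290];b=cv2.imread('pics/wrist1.png')
cv2.imwrite('pics/c2.png',np.hstack([cv2.resize(a,(307,384)),b[:, :480]]))
E
```

```text
(no output)
```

View pics/c2.png

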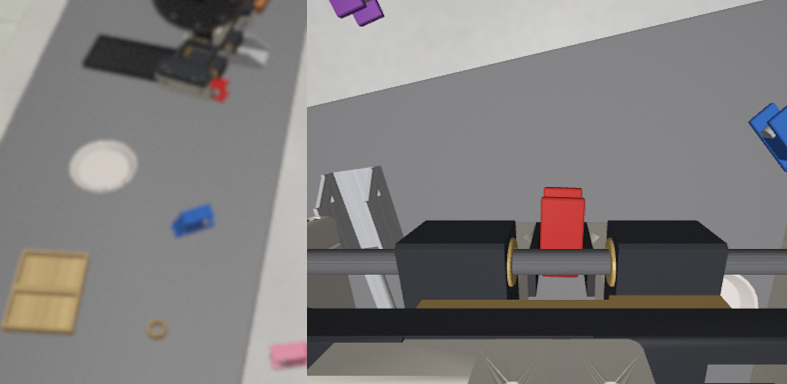

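>>> {"name": "play_rows", "arguments": {"commands": [[[-0.2,1,0,0,0,0,0],[-0.6,3,0,0,0,0,0],[-1.2,6,0,0,0,-2,0],[-1.8,9,0,0,0,-4,0],[-2.4,12,0,0,0,-6,0],[-3,15.3,0,0,0,-8,0],[-3.6,18.4,0,0,0,-10,0],[-4.2,21.4,0,0,0,-12,0],[-4.8,24.5,0,0,0,-14,0],[-5.4,27.5,0,0,0,-16,0],[-6,30.6,0,0,0,-18.2,0],[-6.6,33.6,0,0,0,-18.2,0],[-7.2,36.7,0,0,0,-18.2,0],[-7.7,39,0,0,0,-18.2,0],[-7.9,40.1,0,0,0,-18.2,0],[-7.94,40.46,0,0,0,-18.2,0],[-7.94,40.46,1,0,0,-18.2,0],[-7.94,40.46,3,0,0,-18.2,0],[-7.94,40.46,3,0,0,-18.2,0]]]}}

```text
clock: 5.42
tool_pos: [0.6118, 0.2683, 0.0761]
orientation: [-179.9, -0.4, -173.9]
force: [-1.7, -1.7, -1.8]
opening: 0.0236
gripper_force: 29.4
```

```bash
python3 - <<'E'
from h import *
save('scene','scene2');save('side','side2');print(get_obs()['tool_pos'])
a=cv2.imread('pics/side2.png')[190:310,90:250];b=cv2.imread('pics/scene2.png')[190:340,180:340]
cv2.imwrite('pics/c3.png',np.hstack([cv2.resize(a,None,fx=2.4,fy=2.4),cv2.resize(b,(384,288))]))
E
```

```text
[0.61374567 0.26910464 0.07953619]
```

View pics/c3.png

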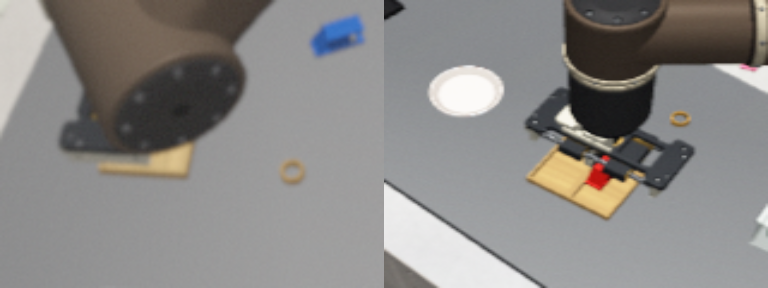

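>>> {"name": "play_rows", "arguments": {"commands": [[[0,0,1,0,0,0,0],[0,0,2.5,0,0,0,0],[0,0,3.5,0,0,0,0],[0,0,4.2,0,0,0,0],[0,0,4.5,0,0,0,0],[0,0,4.6,0,0,0,0],[0,0,4.6,0,0,0,0],[0,0,4.6,0,0,0,0]]]}}

```text
clock: 6.18
tool_pos: [0.6151, 0.2709, 0.0349]
orientation: [180.0, 0.0, -173.8]
force: [0.1, 0.2, -0.3]
opening: 0.0241
gripper_force: 29.5
```

Release, then lift.

>>> {"name": "play_rows", "arguments": {"commands": [[[0,0,0,0,0,0,0.45],[0,0,0,0,0,0,0.45],[0,0,0,0,0,0,0.45],[0,0,0,0,0,0,0.45],[0,0,0,0,0,0,0.45],[0,0,0,0,0,0,0.45],[0,0,-1,0,0,0,0.45],[0,0,-3,0,0,0,0.5],[0,0,-6,0,0,0,0.8],[0,0,-8.5,0,0,0,1],[0,0,-8.5,0,0,0,1]]]}}

```text
clock: 7.1
tool_pos: [0.6177, 0.2724, 0.1266]
orientation: [179.8, 0.5, -173.7]
force: [0.5, 0.2, 0.1]
opening: 0.0582
gripper_force: 0.0
```

>>> {"name": "play_rows", "arguments": {"commands": [[[3,-2.5,0,0,0,-5,1],[6,-5,0,0,0,-10,1],[9,-7.5,0,0,0,-15,1],[12,-10,0,0,0,-20,1],[15,-12.5,0,0,0,-25,1],[18,-15,0,0,0,-26.8,1],[19.33,-16.02,0,0,0,-26.8,1],[19.33,-16.02,0,0,0,-26.8,1],[19.33,-16.02,3,0,0,-26.8,1],[19.33,-16.02,6,0,0,-26.8,1],[19.33,-16.02,8,0,0,-26.8,1],[19.33,-16.02,8.9,0,0,-26.8,1],[19.33,-16.02,8.9,0,0,-26.8,1],[19.33,-16.02,8.9,0,0,-26.8,0],[19.33,-16.02,8.9,0,0,-26.8,0],[19.33,-16.02,8.9,0,0,-26.8,0],[19.33,-16.02,8.9,0,0,-26.8,0],[19.33,-16.02,8.9,0,0,-26.8,0],[19.33,-16.02,8.9,0,0,-26.8,0],[19.33,-16.02,8.9,0,0,-26.8,0]]]}}

```text
clock: 8.77
tool_pos: [0.44, 0.0907, 0.0308]
orientation: [180.0, 0.0, -147.0]
force: [-0.2, 0.1, 0.4]
opening: 0.0468
gripper_force: 0.0
```

>>> {"name": "play_rows", "arguments": {"commands": [[[0,0,0,0,0,0,0],[0,0,0,0,0,0,0],[0,0,0,0,0,0,0],[0,0,0,0,0,0,0],[0,0,0,0,0,0,0],[0,0,0,0,0,0,0],[0,0,0,0,0,0,0],[0,0,0,0,0,0,0],[0,0,-1,0,0,0,0],[0,0,-3,0,0,0,0],[0,0,-5,0,0,0,0],[0,0,-7,0,0,0,0],[0,0,-8,0,0,0,0],[0,0,-8,0,0,0,0]]]}}

```text
clock: 9.93
tool_pos: [0.4412, 0.0914, 0.1128]
orientation: [-180.0, 0.3, -147.0]
force: [0.5, -0.2, -1.1]
opening: 0.0234
gripper_force: 29.9
```

```bash
python3 - <<'E'
from h import *
save('scene','scene3');save('wrist','wrist3');print(get_obs()['tool_pos'])
a=cv2.imread('pics/scene3.png')[190:340,180:340];b=cv2.imread('pics/wrist3.png')
cv2.imwrite('pics/c4.png',np.hstack([cv2.resize(a,(307,288)),cv2.resize(b,(384,288))]))
E
```

```text
[0.43983317 0.09066251 0.11055331]
```

View pics/c4.png

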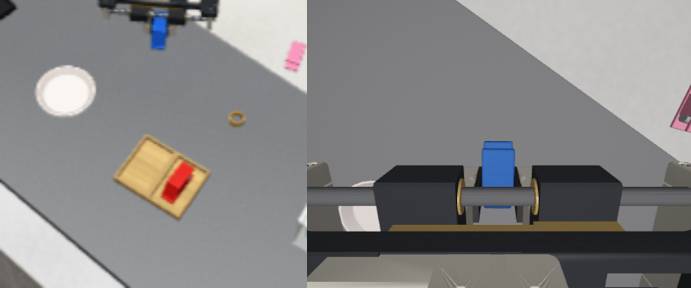

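>>> {"name": "play_rows", "arguments": {"commands": [[[-1,0,0,0,0,0,0],[-3,0,0,0,0,4,0],[-6,0,0,0,0,8,0],[-9,0,0,0,0,12,0],[-12,-0.1,0,0,0,16,0],[-15,-0.1,0,0,0,20,0],[-18,-0.1,0,0,0,24,0],[-20.5,-0.13,0,0,0,26.8,0],[-21.3,-0.13,0,0,0,26.8,0],[-21.59,-0.13,0,0,0,26.8,0],[-21.59,-0.13,1,0,0,26.8,0],[-21.59,-0.13,3,0,0,26.8,0],[-21.59,-0.13,5,0,0,26.8,0],[-21.59,-0.13,6.5,0,0,26.8,0],[-21.59,-0.13,7.2,0,0,26.8,0],[-21.59,-0.13,7.5,0,0,26.8,0],[-21.59,-0.13,7.6,0,0,26.8,0],[-21.59,-0.13,7.6,0,0,26.8,0],[-21.59,-0.13,7.6,0,0,26.8,0]]]}}

```text
clock: 11.62
tool_pos: [0.6216, 0.207, 0.035]
orientation: [180.0, 0.0, -173.8]
force: [-0.2, 0.6, -0.8]
opening: 0.0237
gripper_force: 29.9
```

>>> {"name": "play_rows", "arguments": {"commands": [[[0,0,0,0,0,0,0.42],[0,0,0,0,0,0,0.42],[0,0,0,0,0,0,0.42],[0,0,0,0,0,0,0.42],[0,0,0,0,0,0,0.42],[0,0,0,0,0,0,0.42],[0,0,-1,0,0,0,0.42],[0,0,-3,0,0,0,0.42],[0,0,-6,0,0,0,0.5],[0,0,-8.5,0,0,0,0.7],[0,0,-8.5,0,0,0,0.7]]]}}

```text
clock: 12.53
tool_pos: [0.6248, 0.2085, 0.1264]
orientation: [179.8, 0.5, -173.7]
force: [1.1, 0.7, 0.4]
opening: 0.0515
gripper_force: 0.0
```

>>> {"name": "play_rows", "arguments": {"commands": [[[3,1.5,0,0,0,0,0.7],[6,3,0,0,0,0,0.7],[9,4.5,0,0,0,0,0.7],[12,6,0,0,0,0,0.7],[15,7.6,0,0,0,0,0.7],[16.13,8.17,1,0,0,0,0.7],[16.13,8.17,4,0,0,0,0.7],[16.13,8.17,7,0,0,0,0.7],[16.13,8.17,9,0,0,0,0.7],[16.13,8.17,9.6,0,0,0,0.7],[16.13,8.17,9.6,0,0,0,0],[16.13,8.17,9.6,0,0,0,0],[16.13,8.17,9.6,0,0,0,0],[16.13,8.17,9.6,0,0,0,0],[16.13,8.17,9.6,0,0,0,0],[16.13,8.17,9.6,0,0,0,0],[16.13,8.17,9.6,0,0,0,0],[16.13,8.17,9.6,0,0,0,0],[16.13,8.17,9.6,0,0,0,0],[16.13,8.17,9.6,0,0,0,0]]]}}

```text
clock: 14.2
tool_pos: [0.4529, 0.2712, 0.0243]
orientation: [180.0, 0.1, -173.8]
force: [-0.8, 0.2, 7.6]
opening: 0.0242
gripper_force: 30.0
```

>>> {"name": "play_rows", "arguments": {"commands": [[[0,0,0,0,0,0,0],[0,0,0,0,0,0,0],[0,0,0,0,0,0,0],[0,0,-1,0,0,0,0],[0,0,-3,0,0,0,0],[0,0,-5,0,0,0,0],[0,0,-6,0,0,0,0],[0,0,-6,0,0,0,0]]]}}

```text
clock: 14.87
tool_pos: [0.4536, 0.2721, 0.0864]
orientation: [179.8, 0.2, -173.8]
force: [0.1, 0.7, -0.4]
opening: 0.0243
gripper_force: 30.0
```

```bash
python3 - <<'E'
from h import *
save('scene','scene4');save('wrist','wrist4');print(get_obs()['tool_pos'])
a=cv2.imread('pics/scene4.png')[190:340,200:360];b=cv2.imread('pics/wrist4.png')
cv2.imwrite('pics/c5.png',np.hstack([cv2.resize(a,(307,288)),cv2.resize(b,(384,288))]))
E
```

```text
[0.45241484 0.27097536 0.08388762]
```

View pics/c5.png

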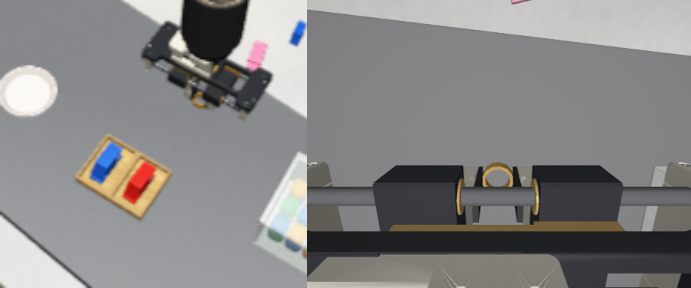

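The clips lie flat in their bays. The ring is in the gripper, but its grip width of 24.2 mm and the 7.6 N upward force need a check.

```bash
python3 - <<'E'
from h import *
for z in(.075,.085,.095): print(z,ray('wrist4',255,237,z),proj('wrist4',[.4524,.271,z]))
a=cv2.imread('pics/wrist4.png')[200:300,190:320]
b=cv2.imread('pics/scene4.png')[230:265,270:320]
cv2.imwrite('pics/c6.png',np.hstack([cv2.resize(a,(520,400),interpolation=cv2.INTER_CUBIC),cv2.resize(b,(280,400),interpolation=cv2.INTER_CUBIC)]))
E
```

```text
0.075 [0.45669105 0.2731459  0.075     ] [252.46516998 230.72772349]
0.085 [0.45206336 0.27258233 0.085     ] [252.41700825 237.24523638]
0.095 [0.44743566 0.27201876 0.095     ] [252.36312771 244.53665165]
```

View pics/c6.png

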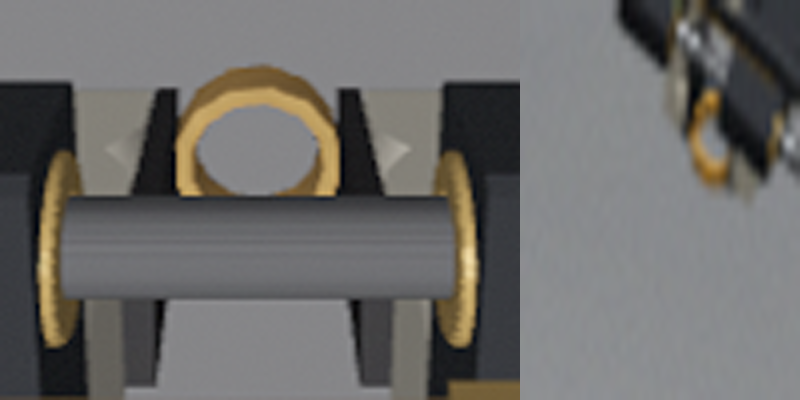

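The ring sits centred and flat between the pads: its outer band shows at the top and its inner wall at the bottom, as expected from that angle. Next it goes to the dish.

>>> {"name": "play_rows", "arguments": {"commands": [[[-0.4,-1,0,0,0,0,0],[-1.3,-3,0,0,0,0,0],[-2.6,-6,0,0,0,0,0],[-3.9,-9,0,0,0,0,0],[-5.2,-12,0,0,0,0,0],[-6.5,-15,0,0,0,0,0],[-7.8,-18,0,0,0,0,0],[-9.1,-21,0,0,0,0,0],[-10.4,-24,0,0,0,0,0],[-11.5,-26.5,0,0,0,0,0],[-11.93,-27.5,0,0,0,0,0],[-11.93,-27.5,0,0,0,0,0],[-11.93,-27.5,1,0,0,0,0],[-11.93,-27.5,2.5,0,0,0,0],[-11.93,-27.5,4,0,0,0,0],[-11.93,-27.5,5,0,0,0,0],[-11.93,-27.5,5,0,0,0,0],[-11.93,-27.5,5.3,0,0,0,0],[-11.93,-27.5,5.3,0,0,0,0],[-11.93,-27.5,5.3,0,0,0,0]]]}}

```text
clock: 16.63
tool_pos: [0.6011, 0.0108, 0.031]
orientation: [180.0, 0.0, -173.8]
force: [0.5, -0.1, -0.3]
opening: 0.0241
gripper_force: 30.0
```

>>> {"name": "play_rows", "arguments": {"commands": [[[0,0,0.07,0,0,0,0],[0,0,0.12,0,0,0,0],[0,0,0.12,0,0,0,0],[0,0,0.12,0,0,0,0]]]}}

```text
clock: 16.97
tool_pos: [0.6009, 0.0104, 0.0296]
orientation: [180.0, 0.0, -173.8]
force: [-0.1, 0.2, 0.0]
opening: 0.0237
gripper_force: 30.0
```

>>> {"name": "play_rows", "arguments": {"commands": [[[0,0,0.05,0,0,0,0],[0,0,0.08,0,0,0,0],[0,0,0.08,0,0,0,0]]]}}

```text
clock: 17.22
tool_pos: [0.601, 0.0103, 0.0293]
orientation: [-180.0, 0.0, -173.8]
force: [-2.2, 0.3, 5.1]
opening: 0.024
gripper_force: 30.0
```

Contact is made (5 N), so release and lift.

>>> {"name": "play_rows", "arguments": {"commands": [[[0,0,0,0,0,0,0.36],[0,0,0,0,0,0,0.36],[0,0,0,0,0,0,0.36],[0,0,0,0,0,0,0.36],[0,0,0,0,0,0,0.36],[0,0,-1,0,0,0,0.36],[0,0,-3,0,0,0,0.4],[0,0,-6,0,0,0,0.8],[0,0,-9,0,0,0,1],[0,0,-11,0,0,0,1],[0,0,-11,0,0,0,1]]]}}

```text
clock: 18.13
tool_pos: [0.6036, 0.0108, 0.1445]
orientation: [180.0, 0.5, -173.7]
force: [0.6, 0.9, 0.5]
opening: 0.0564
gripper_force: 0.0
```

>>> {"name": "play_rows", "arguments": {"commands": [[[0.3,-3,-1,0,0,1,1],[0.7,-6,-2,0,0,2,1],[1,-9,-3,0,0,3,1],[1.4,-12,-4,0,0,4.2,1],[1.7,-15,-5,0,0,4.2,1],[2,-18,-6,0,0,4.2,1],[2.4,-21,-6,0,0,4.2,1],[2.7,-24,-6,0,0,4.2,1],[2.8,-24.9,-6,0,0,4.2,1],[2.8,-24.9,-6,0,0,4.2,1],[2.8,-24.9,-6,0,0,4.2,1]]]}}

```text
clock: 19.05
tool_pos: [0.5995, -0.2405, 0.1984]
orientation: [180.0, -0.0, -178.1]
force: [0.1, 0.6, -0.2]
opening: 0.0877
gripper_force: 0.0
```

```bash
python3 - <<'E'
from fit import *
save('wrist','wrist5');save('scene','scene5');save('side','side5');print(get_obs()['tool_pos'])
a=(.6079,-.2466)
ps,pc=proj('side2',[*a,.026]),proj('scene4',[*a,.026]);print(ps,pc)
for vs in ([('side2',ps,34)],[('scene4',pc,36)],[('side2',ps,34),('scene4',pc,36)]): print('stray',fit('stray',vs,a))
w=cv2.imread('pics/wrist5.png');s=cv2.imread('pics/side5.png')
c=s[150:300,110:270]; cc=cv2.imread('pics/scene4.png')
u,v=map(int,pc);cc=cc[v-40:v+40,u-45:u+45]
cv2.imwrite('pics/c7.png',np.vstack([w[:300],np.hstack([cv2.resize(c,(256,240)),cv2.resize(cc,(256,240))])]))
E
```

```text
[ 0.59991469 -0.23912043  0.19865176]
[202.19375311 120.72633212] [160.92117872 200.78325085]
stray (array([ 0.50057388, -0.1591531 ]), np.float64(94.45354934351893), np.float64(10.604584014274764))
stray (array([ 0.60941721, -0.24498913]), np.float64(173.51659607521668), np.float64(0.5837802002528392))
stray (array([ 0.55704552, -0.22070654]), np.float64(104.9576122460244), np.float64(15.789045223832844))
```

View pics/c7.png

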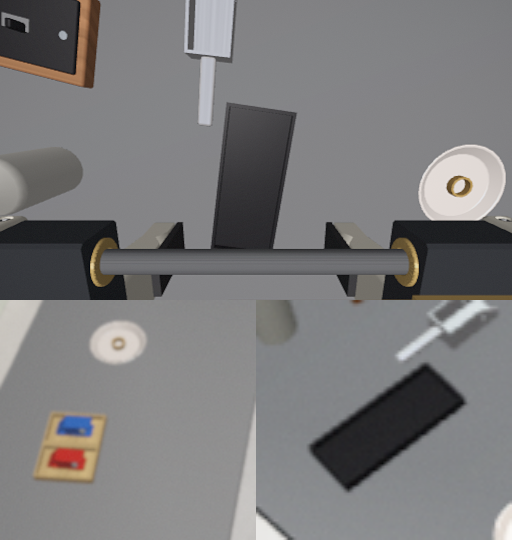

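The ring is flat in the middle of the dish. In the wrist view the scoop handle end is at (206,124), the handle root at (209,58), and the trough's back top corners are at about (186,51) and (233,58). The black tray shows clearly.

```bash
python3 - <<'E'
from fit import *
for n,u,v,z in (('end',206,124,.046),('root',209,58,.046),('cL',186,51,.052),('cR',233,58,.052),('frontL',191,0,.052),('frontR',236,0,.052)): print(n,ray('wrist5',u,v,z).round(4))
for n,u,v in (('tA',228,104),('tB',295,114)): print(n,ray('wrist5',u,v,.033).round(4))
t=np.deg2rad(173.4);R=np.array([[np.cos(t),-np.sin(t)],[np.sin(t),np.cos(t)]])
for q in((.092,.04),(.092,-.04)): print('model',R@q+[.6094,-.245])
i=load('wrist5')['f'][0:140,160:260];cv2.imwrite('pics/c8.png',cv2.resize(cv2.cvtColor(i,cv2.COLOR_RGB2BGR),None,fx=4,fy=4,interpolation=cv2.INTER_CUBIC))
E
```

```text
end [ 0.5366 -0.2945  0.046 ]
root [ 0.4705 -0.2905  0.046 ]
cL [ 0.4659 -0.3126  0.052 ]
cR [ 0.4708 -0.2654  0.052 ]
frontL [ 0.4213 -0.3063  0.052 ]
frontR [ 0.4198 -0.2631  0.052 ]
tA [ 0.5145 -0.2718  0.033 ]
tB [ 0.5228 -0.1962  0.033 ]
model [ 0.51341222 -0.27416069]
model [ 0.52260719 -0.19469087]
```

View pics/c8.png

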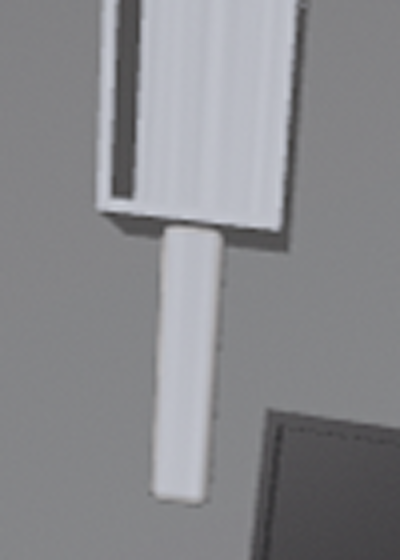

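>>> {"name": "play_rows", "arguments": {"commands": [[[3,-0.8,0,0,0,2,1],[6,-1.6,2,0,0,4,1],[9,-2.4,4,0,0,6,1],[12,-3.2,6,0,0,6,1],[15,-4.1,8,0,0,6,1],[15.87,-4.3,9.5,0,0,6,1],[15.87,-4.3,10,0,0,6,1],[15.87,-4.3,13,0,0,6,1],[15.87,-4.3,15,0,0,6,1],[15.87,-4.3,16.4,0,0,6,1],[15.87,-4.3,16.7,0,0,6,1],[15.87,-4.3,16.7,0,0,6,1],[15.87,-4.3,16.7,0,0,6,0.2],[15.87,-4.3,16.7,0,0,6,0.2],[15.87,-4.3,16.7,0,0,6,0.2],[15.87,-4.3,16.7,0,0,6,0.2],[15.87,-4.3,16.7,0,0,6,0.2],[15.87,-4.3,16.7,0,0,6,0.2],[15.87,-4.3,16.7,0,0,6,0.2],[15.87,-4.3,16.7,0,0,6,0.2]]]}}

```text
clock: 20.87
tool_pos: [0.4428, -0.2888, 0.0318]
orientation: [-180.0, 0.0, 176.0]
force: [-0.6, 0.2, 2.3]
opening: 0.0458
gripper_force: 30.0
```

>>> {"name": "play_rows", "arguments": {"commands": [[[0,0,0,0,0,0,0.2],[0,0,0,0,0,0,0.2],[0,0,0,0,0,0,0.2],[0,0,-0.5,0,0,0,0.2],[0,0,-1.5,0,0,0,0.2],[0,0,-3,0,0,0,0.2],[0,0,-4,0,0,0,0.2],[0,0,-4,0,0,0,0.2],[0,0,-4,0,0,0,0.2]]]}}

```text
clock: 21.62
tool_pos: [0.4433, -0.2887, 0.0723]
orientation: [-180.0, 0.1, 176.0]
force: [-0.2, 0.5, -1.0]
opening: 0.0457
gripper_force: 30.0
```

```bash
python3 - <<'E'
from h import *
save('wrist','wrist6');save('side','side6');print(get_obs()['tool_pos'])
a=cv2.imread('pics/side6.png')[70:170,180:300];b=cv2.imread('pics/wrist6.png')
cv2.imwrite('pics/c9.png',np.hstack([cv2.resize(a,(345,288)),cv2.resize(b,(384,288))]))
E
```

```text
[ 0.4424055  -0.28850888  0.07122408]
```

View pics/c9.png

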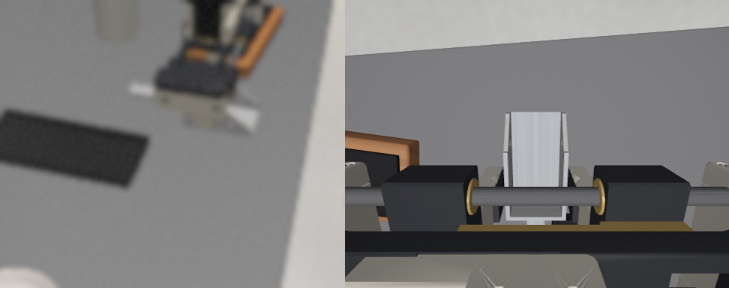

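>>> {"name": "play_rows", "arguments": {"commands": [[[-0.5,0.2,0,0,0,0,0.2],[-2,0.8,0,0,0,1,0.2],[-4,1.6,0,0,0,1,0.2],[-6,2.4,0,0,0,2,0.2],[-8,3.2,0,0,0,2.6,0.2],[-10,4,0,0,0,2.6,0.2],[-12,4.8,0,0,0,2.6,0.2],[-13.5,5.4,0,0,0,2.6,0.2],[-14.3,5.6,0,0,0,2.6,0.2],[-14.3,5.6,0,0,0,2.6,0.2],[-14.3,5.6,0,0,0,2.6,0.2],[-14.3,5.6,1,0,0,2.6,0.2],[-14.3,5.6,2,0,0,2.6,0.2],[-14.3,5.6,2.8,0,0,2.6,0.2],[-14.3,5.6,3.3,0,0,2.6,0.2],[-14.3,5.6,3.5,0,0,2.6,0.2],[-14.3,5.6,3.55,0,0,2.6,0.2],[-14.3,5.6,3.6,0,0,2.6,0.2],[-14.3,5.6,3.6,0,0,2.6,0.2]]]}}

```text
clock: 23.3
tool_pos: [0.5881, -0.2429, 0.0358]
orientation: [-180.0, -0.1, 173.4]
force: [-4.1, 1.7, 7.8]
opening: 0.0454
gripper_force: 30.0
```

>>> {"name": "play_rows", "arguments": {"commands": [[[0,0,0,0,0,0,0.7],[0,0,0,0,0,0,0.7],[0,0,0,0,0,0,0.7],[0,0,0,0,0,0,0.7],[0,0,0,0,0,0,0.7],[0,0,0,0,0,0,0.7],[0,0,-1,0,0,0,0.7],[0,0,-4,0,0,0,0.7],[0,0,-8,0,0,0,0.7],[-2,4,-12,0,0,0,0.7],[-4,8,-14,0,0,0,0.7],[-4,12,-14,0,0,0,0.7],[-4,15,-14,0,0,0,0.7],[-4,15,-14,0,0,0,0.7]]]}}

```text
clock: 24.47
tool_pos: [0.6482, -0.0935, 0.1779]
orientation: [179.9, 0.2, 173.6]
force: [0.4, -0.9, -0.4]
opening: 0.061
gripper_force: 0.0
```

```bash
python3 - <<'E'
from h import *
save('wrist','wrist7');save('side','side7');save('scene','scene7');o=get_obs();print(o['tool_pos'],o['clock'])
a=cv2.imread('pics/side7.png')[60:310,100:300];b=cv2.imread('pics/wrist7.png');c=cv2.imread('pics/scene7.png')[130:330,100:330]
cv2.imwrite('pics/c10.png',np.hstack([cv2.resize(a,(440,550)),np.vstack([cv2.resize(b,(340,255)),cv2.resize(c,(340,295))])]))
E
```

```text
[ 0.64644885 -0.09731434  0.17630218] 24.6167
```

View pics/c10.png

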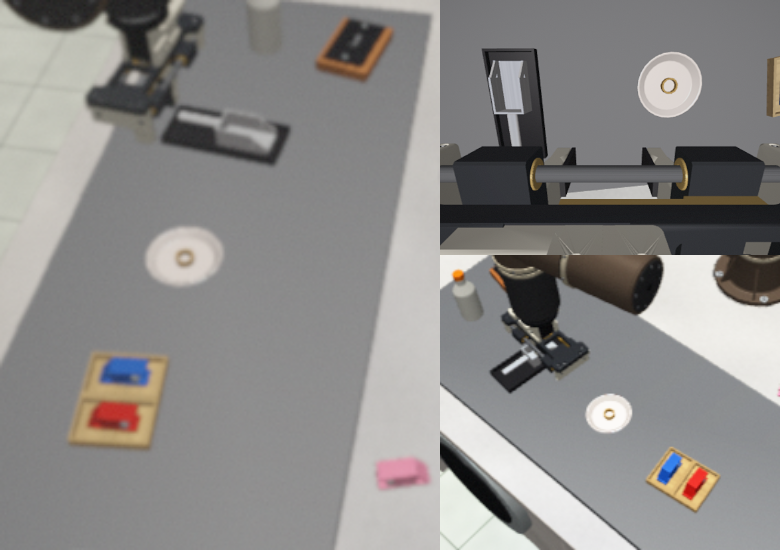

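Everything is in place: the scoop is inside the black tray with its open side up, the ring is in the dish, each clip is in its own bay, and the bystanders have not moved. Handing in.

```bash
python3 -c "
from h import *
print(close_job())"
```

```text
the job is handed in; nothing more can be done
None
```

The job is handed in: in the final pictures both clips lie flat in their own bays, the ring sits in the dish, and the scoop lies open side up in the black tray, with about 25 s of the 102 s used.

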